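# Start the screw-jar lid on its thread and close it

### The job

The lid of the short screw jar in the round steel holder is lying on top of its thread and has not caught. Turn it backward (anticlockwise seen from above) until it drops into the start of the thread at the single rib, then turn it forward (clockwise) until it is fully home at the double rib, and let go. Do not lift the lid off, and leave the tall jar alone.

Things in the scene. Friction and masses are not known exactly. Their poses are not given: they have to be found in the camera images.
- lid_grip (a point): Centre of the black grip bar (14 mm thick, 44 long, 28 high) on the loose white lid (cap 69 mm wide, 20 high, 70 g) of the short jar. On the turning axis, 14 mm above the cap's top, 14 below the bar's top. x: along the bar to its pointed end, z up. Height over the desk: 109.5 mm lying on the thread, 100.5 dropped, 98 home. Pinch or loosely straddle the bar from above; it turns easily.
- jar: Short clear screw jar, 96 mm wide, shoulder 62 mm high, fixed in a round steel holder 114 mm wide. Origin on its axis (also the lid's) at desk level, z up. x points to the double black rib on the shoulder: the bar's pointed end there = home, where a stop ends the forward turn. From the thread start the lid sinks 2.5 mm on the way home; the thread has 1.8 mm vertical play.
- start_rib (a point): Top of the single black rib on the jar's shoulder, 44 mm from the axis, 62 degrees anticlockwise (from above) of the double rib: the thread start. The bar's pointed end begins 25 to 73 degrees clockwise of it. With the pointed end within 7 degrees of this rib the lid can fall 9 mm, by its own weight if held loosely; lower it if pinched. A wall stops it 8 degrees past the rib.
- tall_jar: Bystander: taller loose clear jar, 96 mm wide, shoulder 115 mm high, 163 mm with its closed lid of the same kind, 0.5 kg, no holder. Origin: centre of its underside.
There are look-alikes about, which are no part of the job. What is shaped like the part that bears lid_grip but brown or green is not meant.

How it is judged:
On the way:
1. turned backward, the lid has dropped into the thread's start at the single rib (z of lid_grip in the frame of jar between 0.095 and 0.1045 m and angle between the x axis of lid_grip and the x axis of jar, either way round between 0.75 and 1.4 rad), for 0.2 s.
At the end, for the whole second after the job is handed in: The lid is home on the short jar: its bar within 12 degrees of the double rib, the lid level and its grip centre at 98 mm above the desk (at most 100.3 mm) (angle between the x axis of lid_grip and the x axis of jar, either way round below 0.21 rad and z of lid_grip in the frame of jar between 0.095 and 0.1003 m and horizontal distance between lid_grip and jar below 0.006 m and angle between lid_grip's own z axis and vertical below 0.1 rad); the robot touches nothing.
It fails at once if the tall jar is pushed (more than 15 mm) (distance of tall_jar from where it was at the start of the episode above 0.015 m).
It fails at once if the tall jar is tipped (angle between tall_jar's own z axis and vertical above 0.3 rad).
It fails at once if the lid is lifted off the jar (more than 15 mm up) (z of lid_grip in the frame of jar above 0.125 m).
It also fails if it takes over 42 s, if anything falls off the work surface, if the arm or the gripper's body presses on something with over 40 N, if the wrist force passes 120 N, or if a joint passes its speed limit or range.

### The arm

A 7-joint arm with a two-finger parallel gripper is mounted at the origin on the work surface. World frame = base frame: x ahead of the robot, y to its left, z up, the work surface at z = 0. Lengths are in m, angles in rad, forces in N, time in s.
With the tool pointing down it reaches from about 0.4 to 0.85 m from the base axis. Payload 10.4 kg.
Tool frame: the origin (TCP) lies on the centre line of the jaws, within the pads' length; the fingertips stand 14 mm ahead of it and the grasp point (between the pads) lies 5 mm behind it (manip.tip_reach is the distance from the TCP to the fingertips, in m); z points along the fingers, y is the line along which they close (so a half turn about z gives the same grasp; the last joint's range is limited). The gripper opens to 85 mm and grips with 20 to 120 N. Pads are 22 mm wide; open, the fingers measure 114 mm over their backs; the gripper's body (76 mm by 85 mm) begins 54 mm behind the grasp point. The pads swing forward as they close: fully open they stand 13 mm farther back than shut.
Start: joints at [-1.23, 0.332, -0.065, 1.46, 0.022, 1.35, -0.088], TCP at [0.222, 0.584, 0.245] pointing down, gripper open.
Joint ranges: [-2.6, 2.6], [-0.5, 2.12], [-1.47, 1.34], [0.16, 2.42], [-1.27, 4.41], [0.06, 2.06], [-2.6, 2.6]. Speed limits (rad/s): [2.22, 2.22, 2.79, 2.79, 3.14, 3.14, 3.14].

### API

Orientations are given as a unit quaternion [x, y, z, w].
In Python, from workcell import manip gives the robot as it stands.
- The arm moves only by the shell command python3 -m pendant 'ROWS' [FORCE]. ROWS is JSON, a list of rows, each a list of 7 numbers: the shift along the tool's x, y, z in units of 50 mm (1.0 is 50 mm), then the turn, a rotation vector about the tool's x, y, z in units of 8 degrees (1.0 is 8 degrees), then the opening, from -1 (shut) to 1 (fully open), so that 0 is half open. In form: [[dx, dy, dz, ax, ay, az, jaw], ...]. A call has exactly 10 rows; each row is the pose to reach, as a shift and turn from the pose commanded when the call began, along the tool's axes at that moment; what a row does not reach only later rows make up. A row lasts 1/8 s, in which the tool goes at most 62.5 mm and 10.7 degrees, less where a joint would pass 70% of its speed; a pose out of reach is approached as far as the arm can. A call with a gripper value outside its range is refused whole. The fingers move at their own pace and stop on an object; FORCE is the grip in N (left out, the last holds). Time passes only in rows, so rows that repeat a pose let the fingers close, or fill a call up. It gives the time, the measured TCP pose, the force, the opening and the grip force at its end, in the units of the state.
- manip.get_obs(): the state, without advancing time (a new reading comes with each control period).
- manip.camera(name): name is "scene" or "top" or "wrist"; returns (picture, depth): 480x640x3 uint8, red, green, blue; 480x640 float32, m along the optical axis (not along the pixel's ray), 0 where there is no reading.
- manip.get_calibration(name): a dict with "fx", "fy", "cx", "cy" (pixels), "xyz" and "orientation" of the camera in the world. Camera axes: x right, y up, looking along -z (the intrinsics and any distortion apply to the point x, -y, -z); pixel columns grow to the right and rows downward; lengths in m; the calibration is good to about 2 mm. A picture is of the moment at which its call begins: read the wrist's pose just before it. get_calibration takes no time and is no camera call; for the wrist camera it gives the pose at the moment of the call.
- manip.hand_in(): hands the job in; it is judged then, once.
Trained networks look in the newest picture that a camera, given by its name, has taken for a name from the list of things; names that differ only in an ending like _2 or _b are one class to them, and where a whole thing is asked for, a point or a joint stands for the part that bears it (a point fixed in the world has none). Each returns a list of dicts, best first, with "p" (0 to 1); they miss things now and then, are a little off and sometimes report something else, mostly with a low value. They report only what shows in the picture. A call takes as long as a camera call. They do not tell look-alikes from the thing itself.
- manip.find_in(thing, camera): "box" ([left, top, right, bottom] in pixels, round what is visible of it).
- manip.trace(thing, camera): "pixels" (480x640 bool, what is visible of it) and "box" ([left, top, right, bottom] in pixels, round what is visible of it).
- manip.tip_of(thing, camera): "pixel" ([column, row] in pixels: a listed point, or the origin of a listed thing).
The state is a dict: "clock": time; "joint_pos": joint angles; "joint_velocities": joint speeds; "tau": joint torques, N m; "position": TCP position; "ee_rot": TCP orientation; "ft_force": force on the tool from outside, world axes, zero at the start; "torque": the same for the moment, N m; "grip_width": opening from 0.0 (shut) to 1.0 (fully open); "grasp_force": force on a finger pad.
Only numpy, scipy, OpenCV 4.12 (cv2) and the standard library are available. Lean on these libraries where they do the work, as an engineer would, in place of code of your own. Each camera call takes 0.05 s, during which the arm holds its last target. There are 200 camera calls.

## Working session

There is one attempt and no reset: what is moved stays moved. The work goes in short steps, Python scripts to look and compute and a shell command to move; the robot and the scene stay as the last step left them, time stands still between calls to the robot, and variables do not carry over. Pictures are saved under pics/ and viewed, at most 10 in all, crops included, and the job is handed in when it is done.

```bash
mkdir -p pics
cat > h.py <<'E'
import numpy as np,cv2
from scipy.spatial.transform import Rotation as R
from workcell import manip
def ray(cam,u,v,cal=None):
    c=cal or manip.get_calibration(cam)
    d=np.array([(u-c['cx'])/c['fx'],-(v-c['cy'])/c['fy'],-1.])
    return np.array(c['xyz']),R.from_quat(c['orientation']).apply(d)
def atz(cam,u,v,z,cal=None):
    o,d=ray(cam,u,v,cal); return o+d*(z-o[2])/d[2]
E
python3 - <<'E'
from h import *
for c in ['top','scene']:
    im,d=manip.camera(c); cv2.imwrite(f'pics/{c}.png',im[:,:,::-1]); np.save(c,d)
    cal=manip.get_calibration(c); print(c,cal)
    for t,z in [('lid_grip',.1095),('jar',0),('start_rib',.062),('tall_jar',0)]:
        for r in manip.tip_of(t,c)[:4]:
            u,v=r['pixel']; print(t,round(r['p'],2),np.round([u,v]),atz(c,u,v,z).round(4),d[int(v),int(u)])
print(manip.get_obs())
E
```

```text
top {'fx': 533.033939742007, 'fy': 533.033939742007, 'cx': 321.79902391211317, 'cy': 236.42053132316954, 'xyz': array([ 0.29874605, -0.06733598,  1.25570674]), 'orientation': array([ 0.07151073, -0.07371985, -0.70136263,  0.70536661])}
lid_grip 0.9 [371. 202.] [ 0.616  -0.179   0.1095] 1.252696
lid_grip 0.87 [321. 245.] [ 0.5183 -0.0682  0.1095] 1.2282326
lid_grip 0.87 [463. 286.] [ 0.4299 -0.3754  0.1095] 1.2088851
lid_grip 0.73 [467. 236.] [ 0.5402 -0.3892  0.1095] 1.2311246
jar 0.59 [387. 266.] [ 0.4894 -0.2271  0.    ] 1.1729983
start_rib 0.58 [370. 265.] [ 0.4816 -0.1805  0.062 ] 1.2098205
tall_jar 0.73 [237. 241.] [0.5476 0.132  0.    ] 1.1507671
scene {'fx': 491.7260188743448, 'fy': 491.7260188743448, 'cx': 325.34859976158, 'cy': 242.31962982145126, 'xyz': array([ 1.03540731, -0.54250841,  0.60186148]), 'orientation': array([0.41430819, 0.18426272, 0.35749354, 0.81645229])}
lid_grip 0.86 [135. 336.] [ 0.5182 -0.4204  0.1095] 0.7540675
lid_grip 0.74 [164. 383.] [ 0.617  -0.4297  0.1095] 0.6757011
lid_grip 0.73 [332. 274.] [ 0.6057 -0.1373  0.1095] 0.88453054
lid_grip 0.71 [326.
[... 299 characters left out ...]
nt_pos': array([-1.22956808,  0.33223724, -0.06470389,  1.46016722,  0.02160952,
        1.34989886, -0.08847295]), 'joint_velocities': array([-0.00083437, -0.0020122 , -0.0001845 , -0.00061353, -0.00187244,
        0.00176548, -0.00048074]), 'tau': array([-1.10390865e-03, -6.24750280e+01,  4.88399353e-02, -3.91559207e+01,
        1.64133694e-02,  2.52975202e-03, -3.14909016e-05]), 'position': array([0.22239125, 0.58408497, 0.24528213]), 'ee_rot': array([ 1.80894017e-01,  9.83502595e-01, -7.36565186e-06, -3.85264616e-06]), 'ft_force': array([-0.58628244,  0.12957266, -0.01035733]), 'torque': array([ 0.00386763, -0.00355562,  0.00249443]), 'grasp_force': 0.0, 'grip_width': 0.9989605849677587}
```

View pics/top.png

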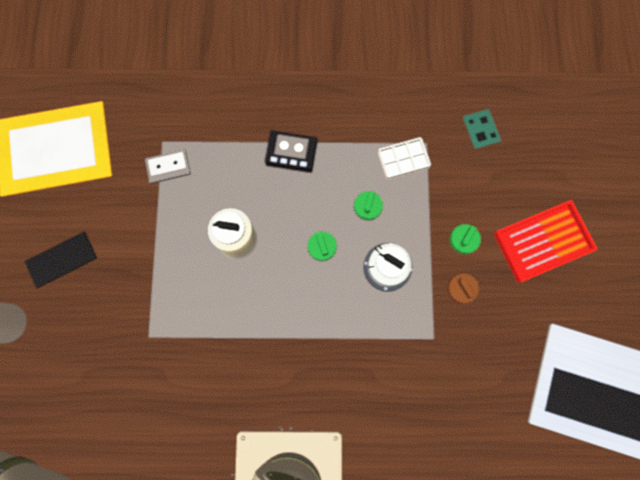

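View pics/scene.png

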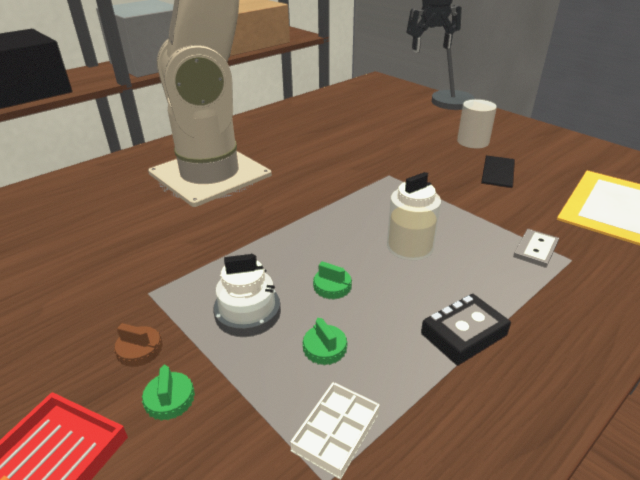

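The top view shows the short jar at about (388,265) with its bar running from (380,250), the pointed end, to (403,267). The tall jar is at (232,232), and the green and brown lids lie loose. In the scene view the short jar is at (248,290). I'll start the approach high, with a waypoint on the way.

```bash
python3 -m pendant '[[-0.5,-0.4,-0.5,0,0,0.5,1],[-1.2,-1.0,-1.0,0,0,1.1,1],[-1.9,-1.7,-1.4,0,0,1.8,1],[-2.6,-2.4,-1.7,0,0,2.5,1],[-3.3,-3.0,-1.7,0,0,3.2,1],[-4.0,-3.6,-1.7,0,0,3.9,1],[-4.7,-4.3,-1.7,0,0,4.6,1],[-5.4,-5.0,-1.7,0,0,5.2,1],[-6.0,-5.6,-1.7,0,0,5.8,1],[-6.6,-6.0,-1.7,0,0,6.4,1]]'
python3 - <<'E'
from h import *
o=manip.get_obs(); p=o['position']; r=R.from_quat(o['ee_rot']); print(p,r.as_matrix()[:,0])
print('shift',r.inv().apply(np.array([.4915,-.228,.29])-p)/.05)
im=cv2.imread('pics/top.png')[230:300,345:430]; cv2.imwrite('pics/c1.png',cv2.resize(im,None,fx=7,fy=7,interpolation=2))
E
```

```text
clock: 1.75
position: [0.4245, 0.1846, 0.3307]
ee_rot: [0.59, 0.808, 0.001, -0.0]
ft_force: [0.1, 0.7, 0.3]
grip_width: 1.001
grasp_force: 0.0
[0.42450708 0.18456772 0.33068933] [-3.04817650e-01  9.52410494e-01  6.72101453e-04]
shift [-8.267636   -1.23973257  0.80720371]
```

View pics/c1.png

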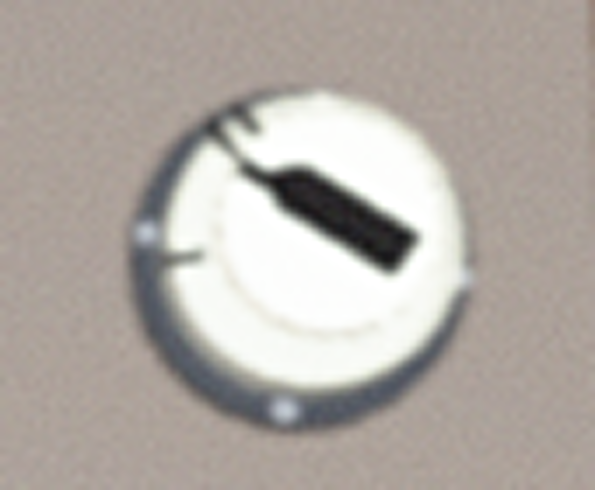

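The crop shows the pointed end at about (245,172), the double rib at (235,130) and the single rib at (185,260). So the lid has to turn about 40° anticlockwise to reach the start. Next I'll move over the jar.

```bash
python3 -m pendant '[[-0.8,-0.1,0,0,0,0.6,1],[-1.7,-0.2,0,0,0,1.2,1],[-2.6,-0.4,0.1,0,0,1.8,1],[-3.5,-0.6,0.2,0,0,2.4,1],[-4.4,-0.7,0.4,0,0,3.0,1],[-5.3,-0.8,0.6,0,0,3.6,0.6],[-6.2,-0.9,0.8,0,0,4.3,0.2],[-7.1,-1.1,0.8,0,0,5,0],[-7.8,-1.2,0.8,0,0,5.8,0],[-8.3,-1.25,0.8,0,0,5.8,0]]'
python3 - <<'E'
from h import *
cal=manip.get_calibration('wrist')
im,d=manip.camera('wrist'); cv2.imwrite('pics/w1.png',im[:,:,::-1]); np.save('w1',d)
o=manip.get_obs(); r=R.from_quat(o['ee_rot']); print(o['position'],np.degrees(np.arctan2(*r.as_matrix()[[1,0],0])),o['joint_pos'].round(2)); print(cal)
import pickle; pickle.dump(cal,open('w1.pkl','wb'))
for t,z in [('lid_grip',.1095),('jar',0),('start_rib',.062)]:
    for q in manip.tip_of(t,'wrist')[:3]:
        u,v=q['pixel']; print(t,round(q['p'],2),np.round([u,v]),atz('wrist',u,v,z,cal).round(4))
E
```

```text
clock: 3.0
position: [0.4924, -0.2295, 0.2905]
ee_rot: [0.86, 0.51, 0.0, 0.0]
ft_force: [-0.2, 0.7, -0.1]
grip_width: 0.499
grasp_force: 0.0
[ 0.49226595 -0.23198795  0.29043631] 61.35082246955472 [-0.36  0.15  0.81  1.64 -0.11  1.4  -0.04]
{'fx': 389.68271879779496, 'fy': 389.68271879779496, 'cx': 324.5528893927865, 'cy': 233.3587401101045, 'xyz': array([ 0.53114381, -0.15553002,  0.41838528]), 'orientation': array([-0.16007964,  0.04087317, -0.24337533,  0.95575747])}
lid_grip 0.87 [452. 304.] [ 0.5484 -0.3621  0.1095]
lid_grip 0.77 [314. 210.] [ 0.4827 -0.2269  0.1095]
lid_grip 0.65 [438.  72.] [ 0.6134 -0.1791  0.1095]
jar 0.45 [312. 209.] [ 0.4631 -0.2506  0.    ]
start_rib 0.66 [284. 157.] [ 0.4749 -0.1818  0.062 ]
```

View pics/w1.png

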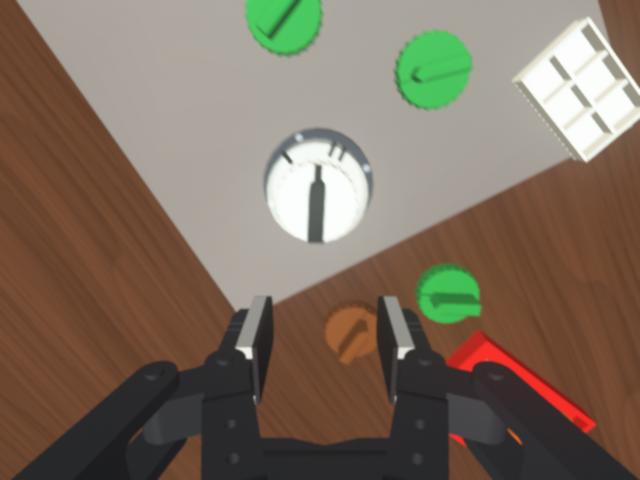

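The wrist view shows the bar from its tip at (318,172) to (316,242). The single rib is at (287,157) and the double rib at (338,152). I'll fix the axis, bar angle and rib angles from the depth image.

```bash
cat >> h.py <<'E'
def cloud(cam,d,cal):
    v,u=np.mgrid[0:480,0:640]
    p=np.stack([(u-cal['cx'])/cal['fx']*d,-(v-cal['cy'])/cal['fy']*d,-d],-1)
    P=R.from_quat(cal['orientation']).apply(p.reshape(-1,3))+cal['xyz']; P[d.ravel()==0]=np.nan
    return P.reshape(480,640,3)
def meas(cam,z_top,im=None,d=None,c0=np.array([.49,-.229])):
    cal=manip.get_calibration(cam)
    if im is None: im,d=manip.camera(cam)
    P=cloud(cam,d,cal); near=np.hypot(P[...,0]-c0[0],P[...,1]-c0[1])<.065
    g=im.max(-1)
    m=near&(P[...,2]>z_top-.008)&(P[...,2]<z_top+.012)&(g<90)
    v,u=np.nonzero(m); Q=np.array([atz(cam,a,b,z_top,cal)[:2] for a,b in zip(u,v)])
    (c,s,a)=cv2.minAreaRect((Q*1e4).astype(np.float32)); 
    w,V=np.linalg.eigh(np.cov(Q.T)); ax=V[:,1]
    print(cam,'bar n',len(Q),'rect c',np.array(c)/1e4,np.array(s)/1e4,'mean',Q.mean(0).round(4),'ang',np.degrees(np.arctan2(ax[1],ax[0])).round(1)%180,'zmed',np.median(P[m][:,2]).round(4))
    m=near&(P[...,2]>z_top-.034)&(P[...,2]<z_top-.022)&(g>150)
    v,u=np.nonzero(m); zc=z_top-.028
    Q=np.array([atz(cam,a,b,zc,cal)[:2] for a,b in zip(u,v)])
    c,rr=cv2.minEnclosingCircle((Q*1e4).astype(np.float32)); print('cap',np.array(c)/1e4,rr/1e4,'zmed',np.median(P[m][:,2]).round(4))
    m=near&(abs(P[...,2]-.062)<.008)&(g<110)
    n,L,st,ce=cv2.connectedComponentsWithStats(m.astype(np.uint8))
    for i in range(1,n):
        if st[i,4]>5:
            X=atz(cam,*ce[i],.062,cal)[:2]; print('dark blob',st[i,4],ce[i].round(),X.round(4),'r,ang from c0',np.hypot(*(X-c0)).round(4),np.degrees(np.arctan2(*(X-c0)[::-1])).round(1))
    return im
E
python3 - <<'E'
from h import *
meas('wrist',.1235)
meas('top',.1235,cv2.imread('pics/top.png')[:,:,::-1],np.load('top.npy'))
print(manip.get_obs()['position'])
E
```

```text
wrist bar n 74 rect c [ 0.47352187 -0.24147334] [0.00682724 0.00965214] mean [ 0.4741 -0.2426] ang 162.0 zmed 0.1228
cap [ 0.48460913 -0.22384045] 0.035207086181640625 zmed 0.0947
dark blob 32 [332. 147.] [ 0.5174 -0.1929] r,ang from c0 0.0453 52.8
dark blob 33 [343. 152.] [ 0.5235 -0.201 ] r,ang from c0 0.0436 39.9
dark blob 37 [286. 156.] [ 0.4765 -0.1795] r,ang from c0 0.0513 105.2
top bar n 118 rect c [ 0.48375015 -0.22402024] [0.04496571 0.01244421] mean [ 0.4835 -0.2247] ang 58.9 zmed 0.1224
cap [ 0.48509912 -0.22406948] 0.03539075317382812 zmed 0.0949
[ 0.49258174 -0.22696419  0.29020322]
```

Both cameras put the axis at (0.485, -0.224). The bar is at 59°, the start rib at about 100° and home at about 38°. Now I'll descend half open.

```bash
python3 -m pendant '[[0,-0.1,0.4,0,0,0.1,0],[0,-0.16,1,0,0,0.3,0],[0,-0.16,1.6,0,0,0.3,0],[0,-0.16,2.2,0,0,0.3,-0.2],[0,-0.16,2.7,0,0,0.3,-0.3],[0,-0.16,3.1,0,0,0.3,-0.3],[0,-0.16,3.4,0,0,0.3,-0.3],[0,-0.16,3.5,0,0,0.3,-0.3],[0,-0.16,3.5,0,0,0.3,-0.3],[0,-0.16,3.5,0,0,0.3,-0.3]]' 20
python3 - <<'E'
from h import *
im,d=manip.camera('wrist'); cv2.imwrite('pics/w2.png',im[:,:,::-1])
o=manip.get_obs(); r=R.from_quat(o['ee_rot']); print(o['position'],np.degrees(np.arctan2(*r.as_matrix()[[1,0],0])),o['ft_force'],o['grip_width'])
E
```

```text
clock: 4.5
position: [0.4859, -0.224, 0.1159]
ee_rot: [0.87, 0.494, 0.0, 0.0]
ft_force: [1.2, 0.4, -0.1]
grip_width: 0.353
grasp_force: 0.0
[ 0.48588725 -0.22402717  0.11591407] 59.1573246725398 [-0.07394991 -0.36525053  0.30793941] 0.35006611237075397
```

View pics/w2.png

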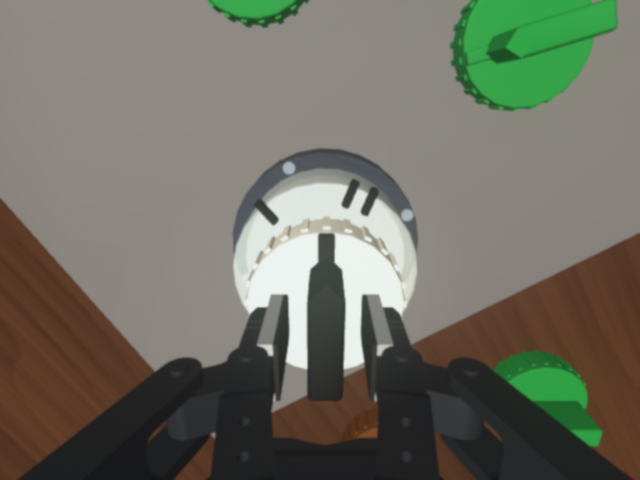

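The bar is centred between the pads at column 326, with the pads at 287 and 361. I'll pinch it and turn backward.

```bash
python3 -m pendant '[[0,0,0,0,0,0,-0.8],[0,0,0,0,0,0,-0.8],[0,0,0,0,0,0,-0.8],[0,0,0,0,0,-0.7,-0.8],[0,0,0,0,0,-1.5,-0.8],[0,0,0,0,0,-2.3,-0.8],[0,0,0,0,0,-3.1,-0.8],[0,0,0,0,0,-3.9,-0.8],[0,0,0,0,0,-4.6,-0.8],[0,0,0,0,0,-5.1,-0.8]]' 20
```

```text
clock: 5.8
position: [0.4852, -0.2238, 0.115]
ee_rot: [0.642, 0.767, -0.0, -0.0]
ft_force: [0.4, -0.6, -0.2]
grip_width: 0.158
grasp_force: 25.9
```

```bash
python3 -m pendant '[[0,0,0,0,0,0,-0.55],[0,0,0,0,0,0,-0.5],[0,0,0,0,0,0,-0.5],[0,0,0,0,0,0,-0.5],[0,0,0.06,0,0,0,-0.5],[0,0,0.12,0,0,0,-0.5],[0,0,0.15,0,0,0,-0.5],[0,0,0.15,0,0,0,-0.5],[0,0,0.15,0,0,0,-0.5],[0,0,0.15,0,0,0,-0.5]]'
python3 - <<'E'
from h import *
im,d=manip.camera('top'); np.save('t2',d); cv2.imwrite('pics/s2.png',manip.camera('scene')[0][200:350,170:330,::-1].repeat(4,0).repeat(4,1))
cal=manip.get_calibration('scene'); d=manip.camera('scene')[1]
P=cloud('scene',d,cal); near=np.hypot(P[...,0]-.485,P[...,1]+.224)<.03
z=P[...,2][near]; print(np.histogram(z,bins=np.arange(.06,.135,.004)))
E
```

```text
clock: 7.05
position: [0.4855, -0.2239, 0.1079]
ee_rot: [0.643, 0.766, 0.0, 0.0]
ft_force: [-0.2, 0.4, 0.5]
grip_width: 0.252
grasp_force: 0.0
(array([  1,   0,   0,   0,   0,   3, 264,  35,  33,  38,  52,  56,  79,
       143,  50,  55,  47,  45]), array([0.06 , 0.064, 0.068, 0.072, 0.076, 0.08 , 0.084, 0.088, 0.092,
       0.096, 0.1  , 0.104, 0.108, 0.112, 0.116, 0.12 , 0.124, 0.128,
       0.132]))
```

View pics/s2.png

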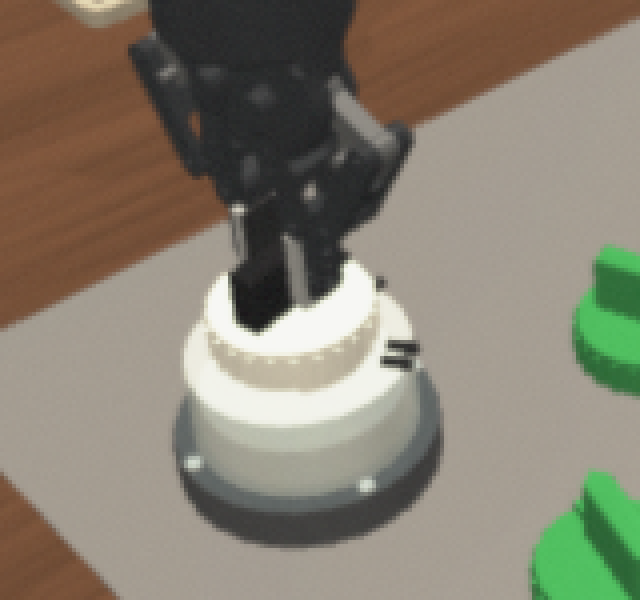

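The cap's top is at about 0.086 m and the lid sits low on the jar, so it has dropped into the thread. I'll pinch it again and turn forward.

```bash
python3 -m pendant '[[0,0,0,0,0,0,-0.8],[0,0,0,0,0,0,-0.8],[0,0,0,0,0,0,-0.8],[0,0,0,0,0,0.6,-0.8],[0,0,0.01,0,0,1.3,-0.8],[0,0,0.01,0,0,2.0,-0.8],[0,0,0.02,0,0,2.7,-0.8],[0,0,0.02,0,0,3.4,-0.8],[0,0,0.03,0,0,4.1,-0.8],[0,0,0.03,0,0,4.8,-0.8]]' 25
python3 -m pendant '[[0,0,0.01,0,0,0.6,-0.8],[0,0,0.01,0,0,1.2,-0.8],[0,0,0.02,0,0,1.8,-0.8],[0,0,0.02,0,0,2.3,-0.8],[0,0,0.02,0,0,2.7,-0.8],[0,0,0.02,0,0,3.0,-0.8],[0,0,0.02,0,0,3.1,-0.8],[0,0,0.02,0,0,3.1,-0.8],[0,0,0.02,0,0,3.1,-0.8],[0,0,0.02,0,0,3.1,-0.8]]'
python3 -c "
from h import *
o=manip.get_obs();print(o['torque'],np.degrees(np.arctan2(*R.from_quat(o['ee_rot']).as_matrix()[[1,0],0])))"
```

```text
clock: 8.45
position: [0.4856, -0.2239, 0.1064]
ee_rot: [0.86, 0.51, 0.0, 0.0]
ft_force: [0.3, -1.0, 0.1]
grip_width: 0.153
grasp_force: 29.3
clock: 9.7
position: [0.4859, -0.224, 0.1055]
ee_rot: [0.949, 0.315, 0.0, 0.0]
ft_force: [4.2, 0.2, 3.6]
grip_width: 0.155
grasp_force: 29.6
[-0.21764341 -0.8136968   0.0557959 ] 36.778681489052644
```

Release, rise and check.

```bash
python3 -m pendant '[[0,0,0,0,0,0,-0.6],[0,0,0,0,0,0,-0.4],[0,0,0,0,0,0,-0.3],[0,0,-0.2,0,0,0,-0.3],[0,0,-0.6,0,0,0,-0.3],[0,0,-1.2,0,0,0,-0.3],[0,0,-2,0,0,0,-0.3],[0,0,-2.8,0,0,0,-0.3],[0,0,-3.4,0,0,0,-0.3],[0,0,-3.4,0,0,0,-0.3]]'
python3 - <<'E'
from h import *
im=meas('wrist',.112,c0=np.array([.485,-.2242])); cv2.imwrite('pics/w3.png',im[:,:,::-1])
E
```

```text
clock: 10.95
position: [0.4863, -0.2246, 0.2779]
ee_rot: [0.949, 0.315, 0.002, 0.001]
ft_force: [0.2, 1.0, -0.6]
grip_width: 0.346
grasp_force: 0.0
wrist bar n 1 rect c [ 0.46919116 -0.24097869] [0. 0.] mean [ 0.4692 -0.241 ] ang nan zmed 0.1125
cap [ 0.48456616 -0.22348091] 0.03526211547851563 zmed 0.0832
dark blob 37 [317. 148.] [ 0.5169 -0.1932] r,ang from c0 0.0445 44.2
dark blob 31 [329. 147.] [ 0.5235 -0.2008] r,ang from c0 0.045 31.3
dark blob 43 [278. 176.] [ 0.4763 -0.1796] r,ang from c0 0.0454 101.0h.py:23: RuntimeWarning: Degrees of freedom <= 0 for slice
  w,V=np.linalg.eigh(np.cov(Q.T)); ax=V[:,1]
  c *= np.true_divide(1, fact)
  c *= np.true_divide(1, fact)
```

View pics/w3.png

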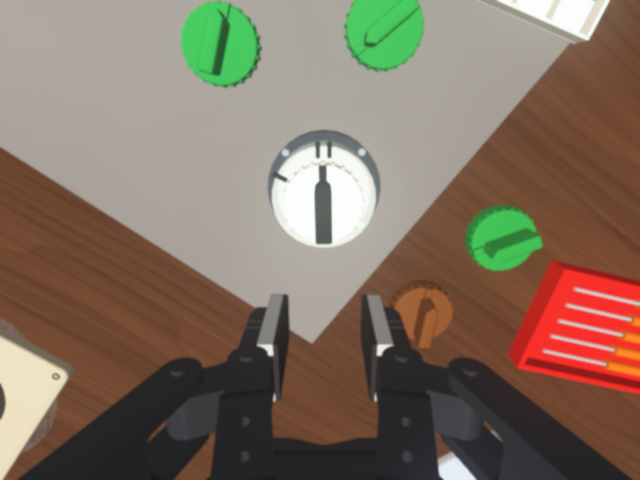

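The pointed end at (322,165) sits between the two ribs, which are at columns 317 and 329. The cap's top is about 0.084 m up, so the lid is home and the gripper is clear.

```bash
python3 -c "
from workcell import manip; print(manip.hand_in())"
```

```text
the job is handed in; nothing more can be done
None
```

The lid dropped into the thread at the single rib, was turned home to the double rib and released, with the tall jar untouched; the job was handed in after about 11 s on the robot's clock, and no verdict was returned.

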